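Seat the proud keys of a pattern block

ROBOT

A 6-joint arm with a two-finger parallel gripper is mounted at the origin on the work surface. World frame = base frame: x ahead of the robot, y to its left, z up, the work surface at z = 0. Lengths are in m, angles in rad, forces in N, time in s.
With the tool pointing down it reaches from about 0.225 to 0.725 m from the base axis. Payload 3.1 kg.
Tool frame: the origin (TCP) lies between the finger pads; the fingertips stand 19 mm ahead of it and the grasp point (between the pads) is the TCP; z points along the fingers, y is the line along which they close (so a half turn about z gives the same grasp; the last joint's range is limited). The gripper opens to 85 mm and grips with 20 to 120 N. Pads are 22 mm wide; open, the fingers measure 114 mm over their backs; the gripper's body (76 mm by 85 mm) begins 54 mm behind the grasp point. The pads swing forward as they close: fully open they stand 13 mm farther back than shut.
Start: joints at [1.076, 0.048, 0.099, 1.622, 0, 1.443], TCP at [0.188, 0.49, 0.25] pointing down, gripper open.
Joint ranges: [-2.91, 2.91], [-0.99, 1.94], [-1.21, 1.42], [-2.12, 2.29], [-1.49, 1.47], [-3.14, 3.14]. Speed limits (rad/s): [2.79, 2.79, 3.14, 3.14, 3.14, 3.14].

INTERFACE

Orientations are given as a rotation vector (axis times angle).
In Python, from bench import * gives the robot as it stands.
- The arm moves only by the tool step_arm, never from a script. Its argument "targets" is a list of rows, each an object of numbers: "dx", "dy", "dz": the shift along the tool's x, y, z normalised to -1 to 1, where 1 is 0.75 m; "ax", "ay", "az": the turn, a rotation vector about the tool's x, y, z normalised to -1 to 1, where 1 is 180 degrees; "gripper": the closure, from -1 (fully open) to 1 (shut). A call has 1 to 8 rows; each row shifts and turns the commanded pose from where the row before left it, along the tool's axes as they then stand; what a row does not reach is not made up. A row lasts 1/10 s, in which the tool goes at most 50 mm and 8.59 degrees, less where a joint would pass 70% of its speed; a pose out of reach is approached as far as the arm can. A call with a number of a shift or a turn outside -1 to 1 is refused whole. A call with a gripper value outside its range is refused whole. The fingers move at their own pace and stop on an object; "force" is the grip in N (left out, the last holds). Time passes only in rows, so rows that do not move let the fingers close. It gives the time, the measured TCP pose, the force, the opening and the grip force at its end, in the units of the state.
- observe(): the state, without advancing time (a new reading comes with each control period).
- snapshot(name): name is "scene" or "top" or "wrist"; returns (picture, depth): 480x640x3 uint8, blue, green, red; 480x640 float32, m along the optical axis (not along the pixel's ray), 0 where there is no reading.
- camera_model(name): a dict with "mtx" (3x3 intrinsics, pixels), "dist" ([k1, k2, p1, p2, k3] as OpenCV has them; the pictures are not rectified), "pose" (4x4, takes a point from camera to world coordinates). Camera axes: x right, y up, looking along -z (the intrinsics and any distortion apply to the point x, -y, -z); pixel columns grow to the right and rows downward; lengths in m; the calibration is good to about 2 mm. A picture is of the moment at which its call begins: read the wrist's pose just before it. camera_model takes no time and is no camera call; for the wrist camera it gives the pose at the moment of the call.
- hand_in(): hands the job in; it is judged then, once.
The state is a dict: "time": time; "joint_pos": joint angles; "joint_vel": joint speeds; "effort": joint torques, N m; "tcp_pos": TCP position; "orientation": TCP orientation; "force": force on the tool from outside, world axes, zero at the start; "moment": the same for the moment, N m; "gripper_width": finger opening in m; "grasp_force": force on a finger pad.
Only numpy, scipy, OpenCV 4.12 (cv2) and the standard library are available. Lean on these libraries where they do the work, as an engineer would, in place of code of your own. Each camera call takes 0.05 s, during which the arm holds its last target. There are 200 camera calls.

TASK

This square pattern block is about to go under the press, but its three walnut keys still stand proud of its face. With the fingertips, lightly press each one down flush: first the round key, then the square key, and last the long bar-shaped key, finishing one before starting the next. Do not press hard, do not lift the block or push it about, leave the spacer bars, bone folder and brass rule as they lie, and finish clear of everything.

Things in the scene. Friction and masses are not known exactly. Their poses are not given: they have to be found in the camera images.
- block: Pale wooden pattern block, loose on the bench, 180 x 180 mm and 36 mm high, about 0.7 kg, at any yaw. Origin at the centre of its underside, z up; its face is 36 mm above the origin. In its frame the round key is centred at (-42, +42) mm, the square key at (+42, +42) mm, the bar key at (+42, -42) mm; the corner at (-42, -42) mm has no key, only a flat chequer inlay.
- round_key (a joint): The round walnut key, 44 mm in diameter. How far it has been pressed in, m: 0 = its top stands 12.5 mm above the block's face, 0.012 = fully down, flush (0.5 mm above the face). Starts at 0 to 0.005. It slides straight down under about 3 N (a little more if fast) and stays where it is left.
- round_key_top (a point): The round walnut key, 44 mm in diameter. This point is the centre of its top face; its axes are parallel to the block's (z up). The key is backed with springy cork: besides sliding, its top gives about 1 mm per 5 N (at most 4 mm) under the finger and springs back on release; the joint value does not count that give.
- square_key (a joint): The square walnut key, 40 x 40 mm. How far it has been pressed in, m: 0 = its top stands 12.5 mm above the block's face, 0.012 = fully down, flush (0.5 mm above the face). Starts at 0 to 0.005. It slides straight down under about 3 N (a little more if fast) and stays where it is left.
- square_key_top (a point): The square walnut key, 40 x 40 mm. This point is the centre of its top face; its axes are parallel to the block's (z up). The key is backed with springy cork: besides sliding, its top gives about 1 mm per 5 N (at most 4 mm) under the finger and springs back on release; the joint value does not count that give.
- bar_key (a joint): The long bar-shaped walnut key, 30 mm (block's x) by 74 mm (block's y). How far it has been pressed in, m: 0 = its top stands 12.5 mm above the block's face, 0.012 = fully down, flush (0.5 mm above the face). Starts at 0 to 0.005. It slides straight down under about 3 N (a little more if fast) and stays where it is left.
- bar_key_top (a point): The long bar-shaped walnut key, 30 mm (block's x) by 74 mm (block's y). This point is the centre of its top face; its axes are parallel to the block's (z up). The key is backed with springy cork: besides sliding, its top gives about 1 mm per 5 N (at most 4 mm) under the finger and springs back on release; the joint value does not count that give.
- spacer0: Loose walnut spacer bar, 160 x 22 x 18 mm, lying beside the block; origin at the centre of its underside, x along its length. Leave alone.
- spacer1: The other loose walnut spacer bar, same size, beside the block's opposite side; origin at the centre of its underside, x along its length. Leave alone.
- folder: Loose flat bone folder with round ends, 142 x 22 x 5 mm, beside the block; origin at the centre of its underside, x along its length. Leave alone.
- rule: Loose brass rule, 300 x 28 x 4 mm, to the robot's right; origin at the centre of its underside, x along its length. Leave alone.

How it is judged:
By the outcome, as a careful person would: the job done as asked, in the order asked, and still so for the second after the job is handed in, with the robot touching nothing.
It also fails if it takes over 42 s, if anything falls off the work surface, if the arm or the gripper's body presses on something with over 40 N, if the wrist force passes 120 N, or if a joint passes its speed limit or range.

## Working session

There is one attempt and no reset: what is moved stays moved. The work goes in short steps, Python scripts to look and compute and a tool call to move; the robot and the scene stay as the last step left them, time stands still between calls to the robot, and variables do not carry over. Pictures are saved under pics/ and viewed, at most 10 in all, crops included, and the job is handed in when it is done.

Besides the shell and the picture viewer there is one more tool, called after "Emit:" as name(argument=value, ...), one argument or row to a line, values as JSON. step_arm: Moves the arm, as the interface text tells. Scaled input: -1 to 1 covers 0.75 m each way for a shift and 180 degrees each way for a turn. Its arguments: {"type":"object","properties":{"targets":{"type":"array"},"force":{"type":"number"}},"required":["targets"]}

```bash
mkdir -p pics
python3 - <<'E'
from bench import *
import cv2,numpy as np
s=observe();print(s)
p,d=snapshot("top");cv2.imwrite("pics/top.png",p);np.save("top.npy",d)
c=camera_model("top");print(c)
E
```

```text
{'time': 0.0, 'joint_pos': array([ 1.07620425e+00,  4.87289273e-02,  9.75484710e-02,  1.62201607e+00,
       -1.57783359e-05,  1.44300247e+00]), 'joint_vel': array([-1.27646499e-04, -9.67218175e-05, -5.41110444e-04,  1.14997386e-03,
        2.45206233e-04, -2.38452549e-03]), 'effort': array([ 4.75765664e-04, -3.38775480e+01,  3.20018327e+01,  2.01004569e-02,
       -3.15278112e-04,  3.76862616e-06]), 'tcp_pos': array([0.18801045, 0.48954802, 0.24910373]), 'orientation': array([-0.57280913, -3.08819662,  0.0035959 ]), 'force': array([-0.45706279, -0.24628868, -0.64902487]), 'moment': array([ 0.01180623, -0.0246677 , -0.01599585]), 'grasp_force': 0.0, 'gripper_width': 0.08560106216774505}
{'mtx': array([[560.60263131,   0.        , 314.28457705],
       [  0.        , 560.60263131, 233.93942219],
       [  0.        ,   0.        ,   1.        ]]), 'dist': array([0.03673607, 0.        , 0.        , 0.        , 0.        ]), 'pose': array([[ 4.82264468e-04,  9.94592982e-01, -1.03848769e-01,
         4.42113396e-01],
       [-9.99892122e-01, -1.04492972e-03, -1.46510375e-02,
        -8.64087778e-02],
       [-1.46803337e-02,  1.03844632e-01,  9.94485184e-01,
         1.19898631e+00],
       [ 0.00000000e+00,  0.00000000e+00,  0.00000000e+00,
         1.00000000e+00]])}
```

View pics/top.png

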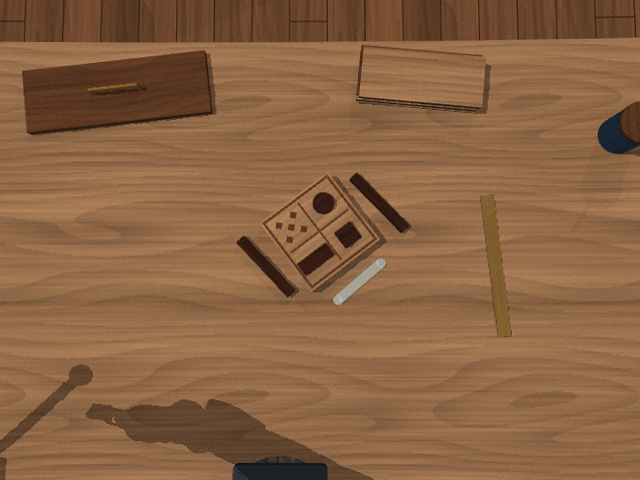

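The top view shows the block centred near (322,233), with the round key at (324,203), the square at (348,235), the bar at (317,259) and the chequer at (291,228). The spacers are at (380,203) and (266,266), the folder at (360,281) and the rule at (496,265).

```bash
cat > h.py <<'E'
import cv2,numpy as np
def world(c,uv,depth):
    n=cv2.undistortPoints(np.float64(uv).reshape(-1,1,2),c["mtx"],c["dist"])[:,0]
    z=np.asarray(depth,float).reshape(-1,1)
    P=np.hstack([n[:,:1]*z,-n[:,1:]*z,-z])
    return P@c["pose"][:3,:3].T+c["pose"][:3,3]
def fit(keys):
    """block pose from round, square, bar centres (xy)"""
    L=np.array([[-42,42],[42,42],[42,-42]])/1e3
    K=np.array(keys)[:,:2]; a=L-L.mean(0); b=K-K.mean(0)
    yaw=np.arctan2((a[:,0]*b[:,1]-a[:,1]*b[:,0]).sum(),(a*b).sum())
    R=np.array([[np.cos(yaw),-np.sin(yaw)],[np.sin(yaw),np.cos(yaw)]])
    o=K.mean(0)-R@L.mean(0)
    return o,yaw,K-(L@R.T+o),L@R.T+o
def keys(p,d,c,seeds,thr=60,box=None):
    g=p.max(2); m=(g<thr).astype(np.uint8)
    n,lab,st,ce=cv2.connectedComponentsWithStats(m,connectivity=4)
    out=[]
    for u,v in seeds:
        l=lab[v,u]
        if l==0: print("seed miss",u,v,p[v,u]); continue
        ys,xs=np.where((lab==l)&(d>0))
        W=world(c,np.c_[xs,ys],d[ys,xs]); 
        out.append([W[:,0].mean(),W[:,1].mean(),np.median(W[:,2])])
        print("area",st[l],"W",np.round(out[-1],4),"ext",np.round(cv2.minAreaRect(W[:,:2].astype(np.float32))[1],4),"zsd",W[:,2].std().round(4))
    return out
E
python3 - <<'E'
from bench import *
from h import *
p=cv2.imread("pics/top.png");d=np.load("top.npy");c=camera_model("top")
k=keys(p,d,c,[(324,203),(348,235),(317,259)])
o,y,r,t=fit(k);print(o,np.degrees(y),r*1e3,t)
for uv in [(318,235),(291,240),(200,300),(450,220),(380,203),(266,266)]:
    print(uv,world(c,[uv],[d[uv[1],uv[0]]]).round(4))
E
```

```text
area [313 193  21  21 341] W [ 0.6274 -0.0876  0.047 ] ext [0.0421 0.04  ] zsd 0.0041
area [335 222  26  26 368] W [ 0.561  -0.1382  0.0459] ext [0.0395 0.04  ] zsd 0.0041
area [298 244  36  31 507] W [ 0.511  -0.0719  0.0443] ext [0.03   0.0735] zsd 0.0042
[ 0.56912954 -0.07963903] -142.73146944426065 [[-0.60883426  0.01175917]
 [-0.09509975  0.28905195]
 [ 0.70393401 -0.30081112]] [[ 0.62798655 -0.08762973]
 [ 0.56113883 -0.13849605]
 [ 0.51027252 -0.07164833]]
(318, 235) [[ 0.5613 -0.077   0.0364]]
(291, 240) [[ 0.551  -0.0207  0.0355]]
(200, 300) [[4.263e-01 1.742e-01 1.000e-04]]
(450, 220) [[ 0.5975 -0.3605 -0.0036]]
(380, 203) [[ 0.6312 -0.2085  0.0194]]
(266, 266) [[0.4979 0.0333 0.012 ]]
```

```bash
cat >> h.py <<'E'
from scipy.spatial.transform import Rotation as Rn
def delta(s,target=None,yaw=None,RT=None):
    """normalised tool-frame shift and turn to reach target with tool down, tool y along +-block y"""
    R=Rn.from_rotvec(s["orientation"])
    if yaw is not None:
        best=None
        for k in (0,1):
            a=yaw+np.pi/2+k*np.pi; y=np.array([np.cos(a),np.sin(a),0]); z=np.array([0,0,-1.])
            T=Rn.from_matrix(np.c_[np.cross(y,z),y,z]); rv=(R.inv()*T).as_rotvec()/np.pi
            print("turn",rv.round(4),"deg",(rv*180).round(2))
    if target is not None:
        print("shift",(R.inv().apply(np.array(target)-s["tcp_pos"])/.75).round(4))
E
python3 - <<'E'
from bench import *
from h import *
s=observe(); delta(s,[.628,-.0876,.12],np.radians(-142.73)); print(Rn.from_rotvec(s["orientation"]).as_matrix().round(4))
E
```

```text
turn [-5.000e-04  7.000e-04  6.762e-01] deg [-1.0000e-01  1.3000e-01  1.2172e+02]
turn [-0.0006 -0.0005 -0.3238] deg [ -0.11  -0.08 -58.28]
shift [-0.8237 -0.5076  0.1731]
[[-9.335e-01  3.586e-01 -1.100e-03]
 [ 3.586e-01  9.335e-01 -2.100e-03]
 [ 3.000e-04 -2.300e-03 -1.000e+00]]
```

Emit:
step_arm(
  targets=[
    {"az": -0.0463, "gripper": 1},
    {"az": -0.0463, "gripper": 1},
    {"az": -0.0463, "gripper": 1},
    {"az": -0.0463, "gripper": 1},
    {"az": -0.0463, "gripper": 1},
    {"az": -0.0463, "gripper": 1},
    {"az": -0.046, "gripper": 1},
    {"gripper": 1},
  ],
  force=20,
)

```text
validation failed for argument at $.ta...
```

Run:
```python
from bench import *
from h import *
s=observe(); delta(s,[.628,-.0876,.16],np.radians(-142.73)); print(s["tcp_pos"],s["gripper_width"])
```

```text
turn [-5.000e-04  7.000e-04  6.762e-01] deg [-1.0000e-01  1.3000e-01  1.2172e+02]
turn [-0.0006 -0.0005 -0.3238] deg [ -0.11  -0.08 -58.28]
shift [-0.8236 -0.5077  0.1198]
[0.18800215 0.4895756  0.24912335] 0.08550054832412668
```

The call was refused and nothing moved. I'll try again with every field filled in.

Emit:
step_arm(
  targets=[
    {"dx": 0, "dy": 0, "dz": 0, "ax": 0, "ay": 0, "az": -0.0463, "gripper": 1},
    {"dx": 0, "dy": 0, "dz": 0, "ax": 0, "ay": 0, "az": -0.0463, "gripper": 1},
    {"dx": 0, "dy": 0, "dz": 0, "ax": 0, "ay": 0, "az": -0.0463, "gripper": 1},
    {"dx": 0, "dy": 0, "dz": 0, "ax": 0, "ay": 0, "az": -0.0463, "gripper": 1},
    {"dx": 0, "dy": 0, "dz": 0, "ax": 0, "ay": 0, "az": -0.0463, "gripper": 1},
    {"dx": 0, "dy": 0, "dz": 0, "ax": 0, "ay": 0, "az": -0.0463, "gripper": 1},
    {"dx": 0, "dy": 0, "dz": 0, "ax": 0, "ay": 0, "az": -0.046, "gripper": 1},
    {"dx": 0, "dy": 0, "dz": 0, "ax": 0, "ay": 0, "az": 0, "gripper": 1},
  ],
  force=20,
)

```text
time: 0.85
tcp_pos: [0.1881, 0.4897, 0.2494]
orientation: [1.003, -2.976, 0.002]
force: [0.4, -0.7, 0.3]
gripper_width: 0.0001
grasp_force: 0.0
```

Run:
```python
from bench import *
from h import *
s=observe(); delta(s,[.628,-.0876,.16],np.radians(-142.73)); print(s["tcp_pos"],s["gripper_width"],s["joint_pos"])
```

```text
turn [-8.000e-04  3.000e-04  9.999e-01] deg [-1.4000e-01  6.0000e-02  1.7999e+02]
turn [-0.0002 -0.0005 -0.0001] deg [-0.04 -0.09 -0.01]
shift [-0.0011 -0.9677  0.1199]
[0.18807369 0.48971383 0.24943584] 6.582976095419387e-05 [1.07621314e+00 4.85542577e-02 9.80296881e-02 1.62200136e+00
 4.63836200e-05 4.25986017e-01]
```

Emit:
step_arm(
  targets=[
    {"dx": 0, "dy": -0.0605, "dz": 0.0075, "ax": 0, "ay": 0, "az": 0, "gripper": 1},
    {"dx": 0, "dy": -0.0605, "dz": 0.0075, "ax": 0, "ay": 0, "az": 0, "gripper": 1},
    {"dx": 0, "dy": -0.0605, "dz": 0.0075, "ax": 0, "ay": 0, "az": 0, "gripper": 1},
    {"dx": 0, "dy": -0.0605, "dz": 0.0075, "ax": 0, "ay": 0, "az": 0, "gripper": 1},
    {"dx": 0, "dy": -0.0605, "dz": 0.0075, "ax": 0, "ay": 0, "az": 0, "gripper": 1},
    {"dx": 0, "dy": -0.0605, "dz": 0.0075, "ax": 0, "ay": 0, "az": 0, "gripper": 1},
    {"dx": 0, "dy": -0.0605, "dz": 0.0075, "ax": 0, "ay": 0, "az": 0, "gripper": 1},
    {"dx": 0, "dy": -0.0605, "dz": 0.0075, "ax": 0, "ay": 0, "az": 0, "gripper": 1},
  ],
)

```text
time: 1.65
tcp_pos: [0.4087, 0.1995, 0.2048]
orientation: [0.998, -2.979, -0.0]
force: [0.3, 0.4, 0.5]
gripper_width: 0.0001
grasp_force: 0.0
```

Emit:
step_arm(
  targets=[
    {"dx": 0, "dy": -0.0605, "dz": 0.0075, "ax": 0, "ay": 0, "az": 0, "gripper": 1},
    {"dx": 0, "dy": -0.0605, "dz": 0.0075, "ax": 0, "ay": 0, "az": 0, "gripper": 1},
    {"dx": 0, "dy": -0.0605, "dz": 0.0075, "ax": 0, "ay": 0, "az": 0, "gripper": 1},
    {"dx": 0, "dy": -0.0605, "dz": 0.0075, "ax": 0, "ay": 0, "az": 0, "gripper": 1},
    {"dx": 0, "dy": -0.0605, "dz": 0.0075, "ax": 0, "ay": 0, "az": 0, "gripper": 1},
    {"dx": 0, "dy": -0.0605, "dz": 0.0075, "ax": 0, "ay": 0, "az": 0, "gripper": 1},
    {"dx": 0, "dy": -0.0605, "dz": 0.0075, "ax": 0, "ay": 0, "az": 0, "gripper": 1},
    {"dx": 0, "dy": -0.06, "dz": 0.0075, "ax": 0, "ay": 0, "az": 0, "gripper": 1},
  ],
)

```text
time: 2.45
tcp_pos: [0.6283, -0.089, 0.1594]
orientation: [0.998, -2.978, -0.001]
force: [0.4, 0.2, 0.7]
gripper_width: 0.0001
grasp_force: 0.0
```

Run:
```python
from bench import *
from h import *
s=observe(); delta(s,[.628,-.0876,.16],np.radians(-142.73)); print(s["tcp_pos"],s["joint_pos"])
c=camera_model("wrist");p,d=snapshot("wrist");cv2.imwrite("pics/w1.png",p);np.save("w1.npy",d);np.savez("w1c.npz",**c)
print(c["pose"].round(3))
```

```text
turn [-2.000e-04 -4.000e-04  9.987e-01] deg [-4.0000e-02 -8.0000e-02  1.7977e+02]
turn [ 0.0003 -0.0001 -0.0013] deg [ 0.05 -0.03 -0.23]
shift [-0.0009  0.0017 -0.0008]
[ 0.62825617 -0.0890107   0.15937713] [-2.46456272e-01  3.34394956e-01  2.46908258e-01  1.48428049e+00
  1.81777284e-04 -8.93000037e-01]
[[-0.603 -0.769 -0.212  0.575]
 [ 0.798 -0.581 -0.161 -0.131]
 [ 0.001 -0.266  0.964  0.283]
 [ 0.     0.     0.     1.   ]]
```

View pics/w1.png

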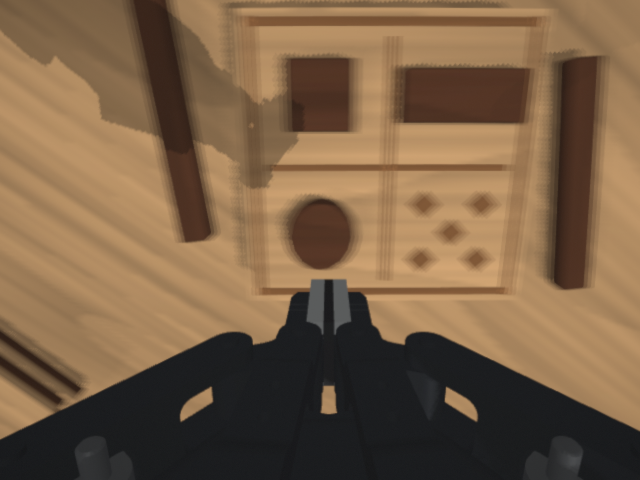

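The wrist view is motion-blurred. It shows the round key at (321,233), the square at (321,95) and the bar at (467,95), with the shut fingers lined up with the block. I'll take it again now that the arm has settled, and measure.

Run:
```python
from bench import *
from h import *
s=observe();c=camera_model("wrist");p,d=snapshot("wrist");cv2.imwrite("pics/w2.png",p)
print(p[233,321],p[95,321],p[95,467],p[120,270])
k=keys(p,d,c,[(321,233),(335,85),(467,95)],thr=105)
if len(k)==3:
    o,y,r,t=fit(k);print(o,np.degrees(y),r*1e3,t)
s=observe(); delta(s,[.628,-.0876,.09],np.radians(-142.73)); print(s["tcp_pos"],s["force"],s["joint_vel"].round(3))
```

```text
[36 51 81] [35 50 76] [38 53 84] [42 64 91]
area [ 304  202   71   72 3985] W [ 0.6276 -0.0918  0.0477] ext [0.0436 0.0425] zsd 0.004
area [ 303   59   73   76 5268] W [ 0.5623 -0.1413  0.0464] ext [0.0416 0.0406] zsd 0.0014
area [ 418   68  138   57 7519] W [ 0.5126 -0.0754  0.0448] ext [0.0313 0.08  ] zsd 0.0024
[ 0.57028179 -0.08323418] -143.02795573417174 [[-1.50901048 -0.28163964]
 [ 0.33490481  0.70643085]
 [ 1.17410567 -0.4247912 ]] [[ 0.62909668 -0.09152934]
 [ 0.56198664 -0.14204906]
 [ 0.51146691 -0.07493902]]
turn [-1.800e-03 -8.000e-04  9.971e-01] deg [-3.3000e-01 -1.4000e-01  1.7949e+02]
turn [ 0.0005 -0.0012 -0.0029] deg [ 0.09 -0.21 -0.51]
shift [-0.0031  0.0056  0.0878]
[ 0.62886411 -0.09228264  0.15585227] [-0.48840019  0.56083212  0.52492559] [ 0.054 -0.074 -0.055  0.069  0.049  0.025]
```

Emit:
step_arm(
  targets=[
    {"dx": 0, "dy": 0, "dz": 0, "ax": 0, "ay": 0, "az": 0, "gripper": 1},
    {"dx": 0, "dy": 0, "dz": 0, "ax": 0, "ay": 0, "az": 0, "gripper": 1},
    {"dx": 0, "dy": 0, "dz": 0, "ax": 0, "ay": 0, "az": 0, "gripper": 1},
    {"dx": 0, "dy": 0, "dz": 0, "ax": 0, "ay": 0, "az": 0, "gripper": 1},
    {"dx": 0, "dy": 0, "dz": 0, "ax": 0, "ay": 0, "az": 0, "gripper": 1},
  ],
)

```text
time: 3.05
tcp_pos: [0.6276, -0.0865, 0.1612]
orientation: [-1.005, 2.976, -0.001]
force: [-1.3, 0.7, -0.1]
gripper_width: 0.0002
grasp_force: 0.0
```

Run:
```python
from bench import *
from h import *
for i in range(2):
    s=observe();c=camera_model("wrist");p,d=snapshot("wrist");cv2.imwrite("pics/w3.png",p)
    print(s["tcp_pos"],s["force"],s["joint_vel"].round(3))
    k=keys(p,d,c,[(321,233),(335,85),(467,95)],thr=100)
    if len(k)==3:
        o,y,r,t=fit(k);print(o,np.degrees(y),r*1e3,t)
s=observe(); delta(s,[.628,-.0885,.09],np.radians(-142.73)); print(s["tcp_pos"],s["force"],s["joint_vel"].round(3))
```

```text
[ 0.62756894 -0.08653287  0.16118683] [-1.31995933  0.68172203 -0.06731165] [-0.003  0.006  0.003 -0.     0.001 -0.002]
area [ 289  196   69   71 3832] W [ 0.628  -0.0918  0.0477] ext [0.0431 0.0426] zsd 0.0034
area [ 288   56   71   74 5114] W [ 0.5629 -0.1415  0.0464] ext [0.0417 0.0409] zsd 0.0014
area [ 400   66  135   56 7141] W [ 0.5129 -0.0754  0.0448] ext [0.0311 0.0789] zsd 0.0035
[ 0.57066045 -0.08327141] -142.94471834428583 [[-1.47077251 -0.31638984]
 [ 0.42847844  0.64503688]
 [ 1.04229407 -0.32864705]] [[ 0.62948732 -0.09148111]
 [ 0.56245075 -0.14209828]
 [ 0.51183358 -0.0750617 ]]
[ 0.62760184 -0.0867134   0.16101735] [-0.29322463 -0.15900705  0.565502  ] [-0.004  0.007  0.003 -0.003 -0.001  0.   ]
area [ 289  196   69   71 3830] W [ 0.628  -0.0918  0.0477] ext [0.0432 0.0424] zsd 0.0034
area [ 288   57   71   73 5080] W [ 0.5629 -0.1414  0.0464] ext [0.0405 0.041 ] zsd 0.001
area [ 401   67  134   55 7162] W [ 0.5129 -0.0755  0.0448] ext [0.0309 0.0785] zsd 0.0024
[ 0.5706873  -0.08327511] -142.92005763998975 [[-1.4779858  -0.3447756 ]
 [ 0.40550577  0.74210183]
 [ 1.07248003 -0.39732623]] [[ 0.6295177  -0.0914595 ]
 [ 0.56250291 -0.14210551]
 [ 0.5118569  -0.07509073]]
turn [-2.000e-04 -3.000e-04 -9.998e-01] deg [-4.0000e-02 -6.0000e-02 -1.7997e+02]
turn [-0.0002  0.0002  0.0002] deg [-0.04  0.03  0.03]
shift [ 0.001  -0.002   0.0945]
[ 0.62762815 -0.08686273  0.16087827] [-0.06069058 -0.34362209 -0.39085419] [-0.004  0.007  0.003 -0.002  0.001  0.001]
```

```bash
cat >> h.py <<'E'
def keys2(p,d,c,seeds,thr=100):
    n,lab=cv2.connectedComponents((p.max(2)<thr).astype(np.uint8),connectivity=4)
    out=[]
    for u,v in seeds:
        ys,xs=np.where((lab==lab[v,u])&(d>0)); W=world(c,np.c_[xs,ys],d[ys,xs])
        z=np.median(W[:,2]); W=W[abs(W[:,2]-z)<.001]
        r=cv2.minAreaRect(W[:,:2].astype(np.float32)); out.append([*r[0],z])
        print(np.round(out[-1],4),"mean",W.mean(0).round(4),"ext",np.round(r[1],4))
    return out
def project(c,X):
    P=np.linalg.inv(c["pose"])@np.append(X,1); P=P[:3]*[1,-1,-1]
    return cv2.projectPoints(P.reshape(1,3),np.zeros(3),np.zeros(3),c["mtx"],c["dist"])[0].ravel()
E
python3 - <<'E'
from bench import *
from h import *
s=observe();c=camera_model("wrist");p,d=snapshot("wrist");
k=keys2(p,d,c,[(321,233),(325,85),(467,95)]);o,y,r,t=fit(k);print(o,np.degrees(y),r*1e3,t)
R=Rn.from_rotvec(s["orientation"])
for X in [(0,0,.019),(-.011,0,.019),(.011,0,.019),(.011,.01,.019)]:
    u=project(c,s["tcp_pos"]+R.apply(X));print(X,u.round(1)); cv2.circle(p,tuple(int(round(a)) for a in u),1,(0,255,0),-1)
cv2.imwrite("pics/w4.png",cv2.resize(p[180:380,200:450],None,fx=3,fy=3,interpolation=cv2.INTER_NEAREST))
ct=camera_model("top");p,d=snapshot("top")
print(p[203,324]);cv2.imwrite("pics/t2.png",cv2.resize(p[160:310,220:420],None,fx=4,fy=4))
for X in [(0,0,.019)]:print(project(ct,s["tcp_pos"]+R.apply(X)))
E
```

```text
[ 0.6294 -0.0908  0.0477] mean [ 0.629  -0.0909  0.0477] ext [0.0422 0.042 ]
[ 0.5631 -0.1411  0.0464] mean [ 0.5628 -0.1412  0.0464] ext [0.0392 0.0397]
[ 0.5125 -0.0744  0.0448] mean [ 0.5123 -0.0747  0.0448] ext [0.0299 0.0745]
[ 0.57105017 -0.08251087] -142.88471120158167 [[-0.44530163 -0.12553534]
 [ 0.16988392  0.21009473]
 [ 0.27541771 -0.08455939]] [[ 0.62988561 -0.09065896]
 [ 0.56290208 -0.14134631]
 [ 0.51221474 -0.07436278]]
(0, 0, 0.019) [331.1 302.4]
(-0.011, 0, 0.019) [331.  327.6]
(0.011, 0, 0.019) [331.2 276.3]
(0.011, 0.01, 0.019) [357.1 276.3]
[63 55 51]
[322.69938657 194.78738755]
```

View pics/w4.png

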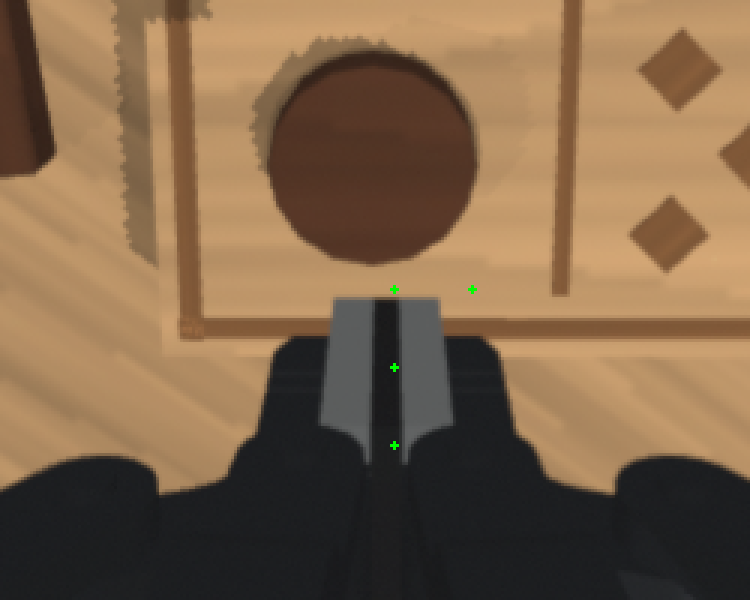

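The crop shows the fingertips ending at crop (386,298), which is (329,279) in the full image. The model predicts (331,276), about 1 mm off. The round key is just ahead at (324,232). Allowing for that offset, the top and wrist estimates of the block agree to about 2-3 mm, so I'll use a blend.

```bash
cat >> h.py <<'E'
O=np.array([.5693,-.0815]); YAW=np.radians(-142.8)
def key(x,y): return O+np.array([[np.cos(YAW),-np.sin(YAW)],[np.sin(YAW),np.cos(YAW)]])@[x,y]
KEYS=[key(-.042,.042),key(.042,.042),key(.042,-.042)]
E
python3 - <<'E'
from bench import *
from h import *
s=observe();print(np.round(KEYS,4),s["tcp_pos"]);delta(s,[*KEYS[0],.071],YAW)
E
```

```text
[[ 0.6281 -0.0896]
 [ 0.5612 -0.1403]
 [ 0.5105 -0.0734]] [ 0.62761659 -0.08710458  0.16055196]
turn [-1.000e-04 -1.000e-04 -9.995e-01] deg [-1.0000e-02 -2.0000e-02 -1.7991e+02]
turn [-0.0001  0.0001  0.0005] deg [-0.02  0.01  0.09]
shift [ 0.0014 -0.003   0.1194]
```

Emit:
step_arm(
  targets=[
    {"dx": 0.0014, "dy": -0.003, "dz": 0.02, "ax": 0, "ay": 0, "az": 0, "gripper": 1},
    {"dx": 0, "dy": 0, "dz": 0.03, "ax": 0, "ay": 0, "az": 0, "gripper": 1},
    {"dx": 0, "dy": 0, "dz": 0.03, "ax": 0, "ay": 0, "az": 0, "gripper": 1},
    {"dx": 0, "dy": 0, "dz": 0.02, "ax": 0, "ay": 0, "az": 0, "gripper": 1},
    {"dx": 0, "dy": 0, "dz": 0.01, "ax": 0, "ay": 0, "az": 0, "gripper": 1},
    {"dx": 0, "dy": 0, "dz": 0, "ax": 0, "ay": 0, "az": 0, "gripper": 1},
    {"dx": 0, "dy": 0, "dz": 0, "ax": 0, "ay": 0, "az": 0, "gripper": 1},
    {"dx": 0, "dy": 0, "dz": 0, "ax": 0, "ay": 0, "az": 0, "gripper": 1},
  ],
)

```text
time: 4.05
tcp_pos: [0.6293, -0.0901, 0.0794]
orientation: [-1.003, 2.975, -0.002]
force: [0.5, -0.4, 0.9]
gripper_width: -0.0002
grasp_force: 0.0
```

Run:
```python
from bench import *
from h import *
s=observe();print(s["tcp_pos"],s["force"],s["joint_vel"].round(3));delta(s,[*KEYS[0],.071],YAW)
p,d=snapshot("wrist");cv2.imwrite("pics/w5.png",p[120:420,120:540])
```

```text
[ 0.6292769  -0.0900981   0.07940806] [ 0.48837441 -0.38324646  0.9339398 ] [ 0.    -0.003  0.    -0.    -0.    -0.002]
turn [-9.000e-04 -1.100e-03 -9.996e-01] deg [-1.6000e-01 -1.9000e-01 -1.7993e+02]
turn [-0.0007  0.0006  0.0004] deg [-0.12  0.1   0.07]
shift [0.0008 0.0015 0.0112]
```

View pics/w5.png

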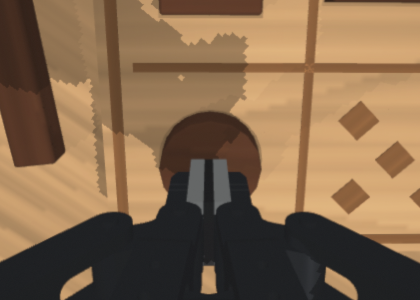

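The tip, at crop (209,160), is centred sideways on the round key, which spans x 160–261. Descending slowly.

Emit:
step_arm(
  targets=[
    {"dx": 0.0008, "dy": 0.0015, "dz": 0.003, "ax": 0, "ay": 0, "az": 0, "gripper": 1},
    {"dx": 0, "dy": 0, "dz": 0.003, "ax": 0, "ay": 0, "az": 0, "gripper": 1},
    {"dx": 0, "dy": 0, "dz": 0.003, "ax": 0, "ay": 0, "az": 0, "gripper": 1},
    {"dx": 0, "dy": 0, "dz": 0.003, "ax": 0, "ay": 0, "az": 0, "gripper": 1},
    {"dx": 0, "dy": 0, "dz": 0.002, "ax": 0, "ay": 0, "az": 0, "gripper": 1},
    {"dx": 0, "dy": 0, "dz": 0.002, "ax": 0, "ay": 0, "az": 0, "gripper": 1},
    {"dx": 0, "dy": 0, "dz": 0, "ax": 0, "ay": 0, "az": 0, "gripper": 1},
  ],
)

```text
time: 4.8
tcp_pos: [0.6269, -0.0892, 0.066]
orientation: [1.004, -2.977, -0.0]
force: [-1.1, 0.2, 1.7]
gripper_width: -0.0001
grasp_force: 0.9
```

Emit:
step_arm(
  targets=[
    {"dx": 0, "dy": 0, "dz": 0.002, "ax": 0, "ay": 0, "az": 0, "gripper": 1},
    {"dx": 0, "dy": 0, "dz": 0.002, "ax": 0, "ay": 0, "az": 0, "gripper": 1},
    {"dx": 0, "dy": 0, "dz": 0, "ax": 0, "ay": 0, "az": 0, "gripper": 1},
  ],
)

```text
time: 5.1
tcp_pos: [0.627, -0.0893, 0.0627]
orientation: [1.004, -2.977, -0.0]
force: [-2.2, -0.3, 2.0]
gripper_width: 0.0
grasp_force: 1.2
```

Emit:
step_arm(
  targets=[
    {"dx": 0, "dy": 0, "dz": 0.002, "ax": 0, "ay": 0, "az": 0, "gripper": 1},
    {"dx": 0, "dy": 0, "dz": 0.002, "ax": 0, "ay": 0, "az": 0, "gripper": 1},
    {"dx": 0, "dy": 0, "dz": 0, "ax": 0, "ay": 0, "az": 0, "gripper": 1},
  ],
)

```text
time: 5.4
tcp_pos: [0.627, -0.0893, 0.0595]
orientation: [1.004, -2.977, -0.0]
force: [-1.7, -0.2, 2.0]
gripper_width: -0.0002
grasp_force: 1.1
```

Emit:
step_arm(
  targets=[
    {"dx": 0, "dy": 0, "dz": 0.002, "ax": 0, "ay": 0, "az": 0, "gripper": 1},
    {"dx": 0, "dy": 0, "dz": 0.001, "ax": 0, "ay": 0, "az": 0, "gripper": 1},
    {"dx": 0, "dy": 0, "dz": 0, "ax": 0, "ay": 0, "az": 0, "gripper": 1},
  ],
)

```text
time: 5.7
tcp_pos: [0.6271, -0.0893, 0.0574]
orientation: [-1.004, 2.977, -0.0]
force: [-1.3, 0.0, 2.2]
gripper_width: 0.0001
grasp_force: 1.1
```

Emit:
step_arm(
  targets=[
    {"dx": 0, "dy": 0, "dz": 0.001, "ax": 0, "ay": 0, "az": 0, "gripper": 1},
    {"dx": 0, "dy": 0, "dz": 0, "ax": 0, "ay": 0, "az": 0, "gripper": 1},
  ],
)

```text
time: 5.9
tcp_pos: [0.6271, -0.0893, 0.0567]
orientation: [-1.004, 2.977, -0.0]
force: [-0.5, 0.9, 2.8]
gripper_width: -0.0001
grasp_force: 1.2
```

Emit:
step_arm(
  targets=[
    {"dx": 0, "dy": 0, "dz": 0.001, "ax": 0, "ay": 0, "az": 0, "gripper": 1},
    {"dx": 0, "dy": 0, "dz": 0, "ax": 0, "ay": 0, "az": 0, "gripper": 1},
  ],
)

```text
time: 6.1
tcp_pos: [0.6271, -0.0893, 0.056]
orientation: [-1.004, 2.977, -0.0]
force: [-1.2, 0.4, 2.5]
gripper_width: 0.0004
grasp_force: 1.3
```

Emit:
step_arm(
  targets=[
    {"dx": 0, "dy": 0, "dz": 0.001, "ax": 0, "ay": 0, "az": 0, "gripper": 1},
    {"dx": 0, "dy": 0, "dz": 0, "ax": 0, "ay": 0, "az": 0, "gripper": 1},
  ],
)

```text
time: 6.3
tcp_pos: [0.6271, -0.0893, 0.0553]
orientation: [-1.004, 2.977, -0.0]
force: [-0.0, 0.4, 3.1]
gripper_width: -0.0003
grasp_force: 1.3
```

Emit:
step_arm(
  targets=[
    {"dx": 0, "dy": 0, "dz": 0.0007, "ax": 0, "ay": 0, "az": 0, "gripper": 1},
    {"dx": 0, "dy": 0, "dz": 0, "ax": 0, "ay": 0, "az": 0, "gripper": 1},
  ],
)

```text
time: 6.5
tcp_pos: [0.6271, -0.0893, 0.0549]
orientation: [-1.004, 2.977, -0.0]
force: [-2.2, 0.1, 4.0]
gripper_width: -0.0
grasp_force: 1.6
```

Emit:
step_arm(
  targets=[
    {"dx": 0, "dy": 0, "dz": 0.0008, "ax": 0, "ay": 0, "az": 0, "gripper": 1},
    {"dx": 0, "dy": 0, "dz": 0, "ax": 0, "ay": 0, "az": 0, "gripper": 1},
    {"dx": 0, "dy": 0, "dz": 0, "ax": 0, "ay": 0, "az": 0, "gripper": 1},
  ],
)

```text
time: 6.8
tcp_pos: [0.6271, -0.0893, 0.0546]
orientation: [-1.004, 2.977, -0.0]
force: [-1.4, 0.7, 6.0]
gripper_width: 0.0
grasp_force: 2.5
```

Run:
```python
from bench import *
s=observe();print(s["tcp_pos"],s["force"])
```

```text
[ 0.62712012 -0.089297    0.05458224] [-1.4050875   0.74474543  6.01982969]
```

The force is rising at about 5 N/mm, so the round key is bottomed at a light 6 N. I'll lift and check the depth.

Emit:
step_arm(
  targets=[
    {"dx": 0, "dy": 0, "dz": -0.005, "ax": 0, "ay": 0, "az": 0, "gripper": 1},
    {"dx": 0, "dy": 0, "dz": -0.02, "ax": 0, "ay": 0, "az": 0, "gripper": 1},
    {"dx": 0, "dy": 0, "dz": -0.04, "ax": 0, "ay": 0, "az": 0, "gripper": 1},
    {"dx": 0, "dy": 0, "dz": -0.04, "ax": 0, "ay": 0, "az": 0, "gripper": 1},
    {"dx": 0, "dy": 0, "dz": -0.02, "ax": 0, "ay": 0, "az": 0, "gripper": 1},
    {"dx": 0, "dy": 0, "dz": 0, "ax": 0, "ay": 0, "az": 0, "gripper": 1},
    {"dx": 0, "dy": 0, "dz": 0, "ax": 0, "ay": 0, "az": 0, "gripper": 1},
    {"dx": 0, "dy": 0, "dz": 0, "ax": 0, "ay": 0, "az": 0, "gripper": 1},
  ],
)

```text
time: 7.6
tcp_pos: [0.6259, -0.089, 0.1456]
orientation: [1.003, -2.974, -0.003]
force: [0.4, -0.8, -0.6]
gripper_width: 0.0001
grasp_force: 0.0
```

Run:
```python
from bench import *
from h import *
s=observe();c=camera_model("wrist");p,d=snapshot("wrist");print(s["tcp_pos"],s["force"])
cs=[tuple(int(a) for a in project(c,np.append(k+[.001,-.001],z))) for k,z in zip(KEYS,(.0365,.046,.0445))];print(cs)
k=keys2(p,d,c,cs);o,y,r,t=fit(k);print(o,np.degrees(y),r*1e3)
u=project(c,np.append(O,.036)).astype(int);print("face z",world(c,[u],[np.median(d[u[1]-3:u[1]+4,u[0]-3:u[0]+4])]))
cv2.imwrite("pics/w6.png",p);delta(s,[*KEYS[1],.078],YAW)
```

```text
[ 0.62594048 -0.08902322  0.14561629] [ 0.39009802 -0.83538237 -0.57602912]
[(324, 241), (324, 95), (479, 96)]
[ 0.6296 -0.0906  0.0361] mean [ 0.6293 -0.0908  0.0362] ext [0.0424 0.0427]
[ 0.5631 -0.1412  0.0464] mean [ 0.5629 -0.1413  0.0464] ext [0.0394 0.0396]
[ 0.5125 -0.0745  0.0448] mean [ 0.5124 -0.0747  0.0448] ext [0.0297 0.074 ]
[ 0.57107142 -0.08247472] -142.7872966490772 [[-0.29661835 -0.03316801]
 [ 0.0273708   0.13478407]
 [ 0.26924754 -0.10161606]]
face z [[ 0.56936962 -0.08167732  0.03609725]]
turn [ 0.0012  0.0014 -0.9996] deg [   0.21    0.26 -179.93]
turn [ 0.0009 -0.0008  0.0004] deg [ 0.16 -0.14  0.07]
shift [ 0.1099 -0.0025  0.0904]
```

The round key now reads the same height as the face and the block hasn't moved. Next is the square key.

Emit:
step_arm(
  targets=[
    {"dx": 0.03, "dy": -0.001, "dz": 0, "ax": 0, "ay": 0, "az": 0, "gripper": 1},
    {"dx": 0.05, "dy": -0.001, "dz": 0.01, "ax": 0, "ay": 0, "az": 0, "gripper": 1},
    {"dx": 0.03, "dy": 0, "dz": 0.03, "ax": 0, "ay": 0, "az": 0, "gripper": 1},
    {"dx": 0, "dy": 0, "dz": 0.03, "ax": 0, "ay": 0, "az": 0, "gripper": 1},
    {"dx": 0, "dy": 0, "dz": 0.02, "ax": 0, "ay": 0, "az": 0, "gripper": 1},
    {"dx": 0, "dy": 0, "dz": 0, "ax": 0, "ay": 0, "az": 0, "gripper": 1},
    {"dx": 0, "dy": 0, "dz": 0, "ax": 0, "ay": 0, "az": 0, "gripper": 1},
    {"dx": 0, "dy": 0, "dz": 0, "ax": 0, "ay": 0, "az": 0, "gripper": 1},
  ],
)

```text
time: 8.45
tcp_pos: [0.5634, -0.1404, 0.0816]
orientation: [-1.004, 2.975, -0.002]
force: [-0.1, -1.0, 0.7]
gripper_width: -0.0
grasp_force: 0.0
```

Run:
```python
from bench import *
from h import *
s=observe();print(s["tcp_pos"],s["force"],s["joint_vel"].round(3));delta(s,[*KEYS[1],.066],YAW)
p,d=snapshot("wrist");cv2.imwrite("pics/w7.png",p[120:420,120:540])
```

```text
[ 0.56344107 -0.14035728  0.08155963] [-0.09487319 -1.04185755  0.67647105] [ 0.001 -0.008  0.01  -0.002 -0.002 -0.001]
turn [-5.000e-04 -8.000e-04 -9.994e-01] deg [-1.0000e-01 -1.5000e-01 -1.7989e+02]
turn [-0.0005  0.0003  0.0006] deg [-0.09  0.06  0.11]
shift [0.0023 0.0018 0.0207]
```

View pics/w7.png

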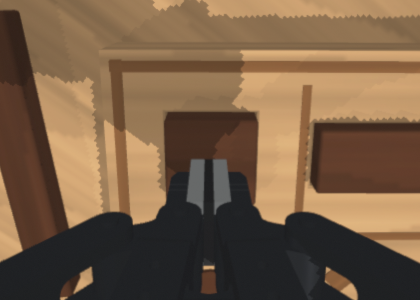

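The tip, at crop (209,160), is centred over the square key, which spans x 166–257 with its top edge at y≈112. Pressing it.

Emit:
step_arm(
  targets=[
    {"dx": 0.002, "dy": 0.001, "dz": 0.003, "ax": 0, "ay": 0, "az": 0, "gripper": 1},
    {"dx": 0, "dy": 0, "dz": 0.004, "ax": 0, "ay": 0, "az": 0, "gripper": 1},
    {"dx": 0, "dy": 0, "dz": 0.004, "ax": 0, "ay": 0, "az": 0, "gripper": 1},
    {"dx": 0, "dy": 0, "dz": 0.004, "ax": 0, "ay": 0, "az": 0, "gripper": 1},
    {"dx": 0, "dy": 0, "dz": 0.003, "ax": 0, "ay": 0, "az": 0, "gripper": 1},
    {"dx": 0, "dy": 0, "dz": 0.002, "ax": 0, "ay": 0, "az": 0, "gripper": 1},
    {"dx": 0, "dy": 0, "dz": 0, "ax": 0, "ay": 0, "az": 0, "gripper": 1},
  ],
)

```text
time: 9.2
tcp_pos: [0.5604, -0.1406, 0.0654]
orientation: [1.004, -2.977, -0.001]
force: [-1.1, -0.0, 0.5]
gripper_width: -0.0001
grasp_force: 0.5
```

Emit:
step_arm(
  targets=[
    {"dx": 0, "dy": 0, "dz": 0.002, "ax": 0, "ay": 0, "az": 0, "gripper": 1},
    {"dx": 0, "dy": 0, "dz": 0.002, "ax": 0, "ay": 0, "az": 0, "gripper": 1},
    {"dx": 0, "dy": 0, "dz": 0.002, "ax": 0, "ay": 0, "az": 0, "gripper": 1},
    {"dx": 0, "dy": 0, "dz": 0, "ax": 0, "ay": 0, "az": 0, "gripper": 1},
  ],
)

```text
time: 9.6
tcp_pos: [0.5606, -0.1407, 0.0608]
orientation: [1.004, -2.977, -0.0]
force: [-1.1, 0.6, 2.3]
gripper_width: -0.0001
grasp_force: 1.2
```

Emit:
step_arm(
  targets=[
    {"dx": 0, "dy": 0, "dz": 0.002, "ax": 0, "ay": 0, "az": 0, "gripper": 1},
    {"dx": 0, "dy": 0, "dz": 0.002, "ax": 0, "ay": 0, "az": 0, "gripper": 1},
    {"dx": 0, "dy": 0, "dz": 0.001, "ax": 0, "ay": 0, "az": 0, "gripper": 1},
    {"dx": 0, "dy": 0, "dz": 0, "ax": 0, "ay": 0, "az": 0, "gripper": 1},
  ],
)

```text
time: 10.0
tcp_pos: [0.5607, -0.1408, 0.057]
orientation: [1.004, -2.977, -0.0]
force: [-0.6, 0.1, 2.7]
gripper_width: 0.0001
grasp_force: 1.1
```

Emit:
step_arm(
  targets=[
    {"dx": 0, "dy": 0, "dz": 0.001, "ax": 0, "ay": 0, "az": 0, "gripper": 1},
    {"dx": 0, "dy": 0, "dz": 0.001, "ax": 0, "ay": 0, "az": 0, "gripper": 1},
    {"dx": 0, "dy": 0, "dz": 0, "ax": 0, "ay": 0, "az": 0, "gripper": 1},
  ],
)

```text
time: 10.3
tcp_pos: [0.5607, -0.1408, 0.0556]
orientation: [-1.004, 2.977, 0.0]
force: [-1.0, 1.9, 2.0]
gripper_width: -0.0002
grasp_force: 1.2
```

Emit:
step_arm(
  targets=[
    {"dx": 0, "dy": 0, "dz": 0.001, "ax": 0, "ay": 0, "az": 0, "gripper": 1},
    {"dx": 0, "dy": 0, "dz": 0, "ax": 0, "ay": 0, "az": 0, "gripper": 1},
    {"dx": 0, "dy": 0, "dz": 0, "ax": 0, "ay": 0, "az": 0, "gripper": 1},
  ],
)

```text
time: 10.6
tcp_pos: [0.5607, -0.1407, 0.055]
orientation: [-1.004, 2.977, -0.0]
force: [-1.7, 0.5, 2.1]
gripper_width: 0.0001
grasp_force: 1.4
```

Emit:
step_arm(
  targets=[
    {"dx": 0, "dy": 0, "dz": 0.0007, "ax": 0, "ay": 0, "az": 0, "gripper": 1},
    {"dx": 0, "dy": 0, "dz": 0, "ax": 0, "ay": 0, "az": 0, "gripper": 1},
    {"dx": 0, "dy": 0, "dz": 0, "ax": 0, "ay": 0, "az": 0, "gripper": 1},
  ],
)

```text
time: 10.9
tcp_pos: [0.5607, -0.1408, 0.0547]
orientation: [-1.004, 2.977, -0.0]
force: [-2.2, 0.4, 4.4]
gripper_width: -0.0001
grasp_force: 2.2
```

Emit:
step_arm(
  targets=[
    {"dx": 0, "dy": 0, "dz": 0.0006, "ax": 0, "ay": 0, "az": 0, "gripper": 1},
    {"dx": 0, "dy": 0, "dz": 0, "ax": 0, "ay": 0, "az": 0, "gripper": 1},
    {"dx": 0, "dy": 0, "dz": 0, "ax": 0, "ay": 0, "az": 0, "gripper": 1},
  ],
)

```text
time: 11.2
tcp_pos: [0.5607, -0.1408, 0.0544]
orientation: [-1.004, 2.977, -0.0]
force: [-2.7, 0.4, 5.0]
gripper_width: 0.0002
grasp_force: 2.8
```

Pad force is 2.8 against 1.2 while sliding, so the square key is bottomed too. Lifting to check.

Emit:
step_arm(
  targets=[
    {"dx": 0, "dy": 0, "dz": -0.005, "ax": 0, "ay": 0, "az": 0, "gripper": 1},
    {"dx": 0, "dy": 0, "dz": -0.02, "ax": 0, "ay": 0, "az": 0, "gripper": 1},
    {"dx": 0, "dy": 0, "dz": -0.04, "ax": 0, "ay": 0, "az": 0, "gripper": 1},
    {"dx": 0, "dy": 0, "dz": -0.04, "ax": 0, "ay": 0, "az": 0, "gripper": 1},
    {"dx": 0, "dy": 0, "dz": -0.02, "ax": 0, "ay": 0, "az": 0, "gripper": 1},
    {"dx": 0, "dy": 0, "dz": 0, "ax": 0, "ay": 0, "az": 0, "gripper": 1},
    {"dx": 0, "dy": 0, "dz": 0, "ax": 0, "ay": 0, "az": 0, "gripper": 1},
    {"dx": 0, "dy": 0, "dz": 0, "ax": 0, "ay": 0, "az": 0, "gripper": 1},
  ],
)

```text
time: 12.0
tcp_pos: [0.5596, -0.1403, 0.1456]
orientation: [1.003, -2.974, -0.004]
force: [0.0, 0.1, -0.2]
gripper_width: -0.0001
grasp_force: 0.0
```

Run:
```python
from bench import *
from h import *
s=observe();c=camera_model("wrist");p,d=snapshot("wrist");print(s["tcp_pos"],s["force"])
for k,z in zip(KEYS,(.0365,.0365,.0445)):
    q=project(c,np.append(k+[.001,-.001],z)).astype(int);print(q)
    if 0<=q[1]<475 and 0<=q[0]<635 and d[q[1],q[0]]>0: keys2(p,d,c,[q])
delta(s,[*KEYS[2],.078],YAW)
```

```text
[ 0.55958282 -0.14032292  0.14555504] [ 0.03457047  0.14135289 -0.22995145]
[325 360]
[ 0.5553 -0.1447  0.1985] mean [ 0.5529 -0.1469  0.1986] ext [0.0252 0.1044]
[325 240]
[ 0.5627 -0.1412  0.0362] mean [ 0.5623 -0.1412  0.0362] ext [0.0395 0.0397]
[466 244]
[ 0.5119 -0.0747  0.0447] mean [ 0.5119 -0.075   0.0448] ext [0.0296 0.074 ]
turn [ 9.000e-04  1.500e-03 -9.996e-01] deg [ 1.7000e-01  2.7000e-01 -1.7993e+02]
turn [ 0.001  -0.0006  0.0004] deg [ 0.17 -0.11  0.07]
shift [-0.002   0.1104  0.0904]
```

The square key is flush at 36.2 mm. Last is the bar key.

Emit:
step_arm(
  targets=[
    {"dx": -0.001, "dy": 0.03, "dz": 0, "ax": 0, "ay": 0, "az": 0, "gripper": 1},
    {"dx": -0.001, "dy": 0.05, "dz": 0.01, "ax": 0, "ay": 0, "az": 0, "gripper": 1},
    {"dx": 0, "dy": 0.03, "dz": 0.03, "ax": 0, "ay": 0, "az": 0, "gripper": 1},
    {"dx": 0, "dy": 0, "dz": 0.03, "ax": 0, "ay": 0, "az": 0, "gripper": 1},
    {"dx": 0, "dy": 0, "dz": 0.02, "ax": 0, "ay": 0, "az": 0, "gripper": 1},
    {"dx": 0, "dy": 0, "dz": 0, "ax": 0, "ay": 0, "az": 0, "gripper": 1},
    {"dx": 0, "dy": 0, "dz": 0, "ax": 0, "ay": 0, "az": 0, "gripper": 1},
    {"dx": 0, "dy": 0, "dz": 0, "ax": 0, "ay": 0, "az": 0, "gripper": 1},
  ],
)

```text
time: 12.85
tcp_pos: [0.5125, -0.0745, 0.0809]
orientation: [-1.003, 2.976, -0.001]
force: [0.2, -0.6, -1.0]
gripper_width: -0.0001
grasp_force: 0.0
```

Emit:
step_arm(
  targets=[
    {"dx": 0, "dy": 0, "dz": 0.002, "ax": 0, "ay": 0, "az": 0, "gripper": 1},
    {"dx": 0, "dy": 0, "dz": 0.004, "ax": 0, "ay": 0, "az": 0, "gripper": 1},
    {"dx": 0, "dy": 0, "dz": 0.002, "ax": 0, "ay": 0, "az": 0, "gripper": 1},
    {"dx": 0, "dy": 0, "dz": 0, "ax": 0, "ay": 0, "az": 0, "gripper": 1},
    {"dx": 0, "dy": 0, "dz": 0, "ax": 0, "ay": 0, "az": 0, "gripper": 1},
  ],
)

```text
time: 13.35
tcp_pos: [0.5119, -0.0742, 0.0742]
orientation: [1.004, -2.977, -0.0]
force: [-0.1, 0.9, -0.8]
gripper_width: -0.0001
grasp_force: 0.0
```

Run:
```python
from bench import *
from h import *
s=observe();print(s["tcp_pos"],s["force"],s["joint_vel"].round(3));delta(s,[*KEYS[2],.066],YAW)
p,d=snapshot("wrist");cv2.imwrite("pics/w8.png",cv2.resize(p[180:380,200:450],None,fx=3,fy=3))
```

```text
[ 0.51185748 -0.07418129  0.07417361] [-0.11420416  0.91391501 -0.82674248] [ 0.001 -0.002  0.002  0.001  0.004 -0.   ]
turn [ 0.      0.     -0.9996] deg [ 1.0000e-02  1.0000e-02 -1.7993e+02]
turn [ 0.     -0.      0.0004] deg [ 0.01 -0.    0.07]
shift [0.0009 0.0019 0.0109]
```

View pics/w8.png

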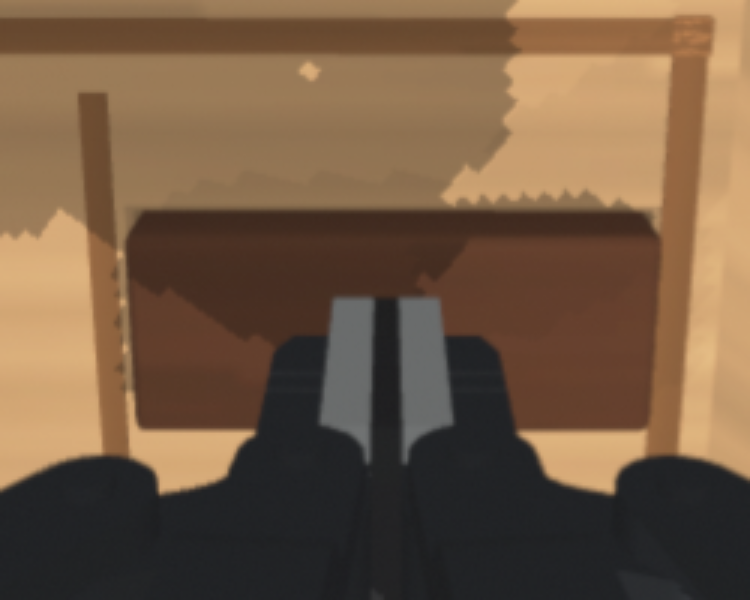

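The bar's top face spans crop x 130–657 and y 236–428. The fingertips' front edge is at (386,298), still about 10 mm above, with the pads lined up with the bar. A small correction, then press.

Emit:
step_arm(
  targets=[
    {"dx": 0.0013, "dy": 0.001, "dz": 0.002, "ax": 0, "ay": 0, "az": 0, "gripper": 1},
    {"dx": 0, "dy": 0, "dz": 0.003, "ax": 0, "ay": 0, "az": 0, "gripper": 1},
    {"dx": 0, "dy": 0, "dz": 0.003, "ax": 0, "ay": 0, "az": 0, "gripper": 1},
    {"dx": 0, "dy": 0, "dz": 0.002, "ax": 0, "ay": 0, "az": 0, "gripper": 1},
    {"dx": 0, "dy": 0, "dz": 0, "ax": 0, "ay": 0, "az": 0, "gripper": 1},
  ],
)

```text
time: 13.9
tcp_pos: [0.5103, -0.0741, 0.0662]
orientation: [1.004, -2.976, -0.001]
force: [0.4, 0.2, -0.1]
gripper_width: 0.0001
grasp_force: 0.0
```

Emit:
step_arm(
  targets=[
    {"dx": 0, "dy": 0, "dz": 0.002, "ax": 0, "ay": 0, "az": 0, "gripper": 1},
    {"dx": 0, "dy": 0, "dz": 0.002, "ax": 0, "ay": 0, "az": 0, "gripper": 1},
    {"dx": 0, "dy": 0, "dz": 0.002, "ax": 0, "ay": 0, "az": 0, "gripper": 1},
    {"dx": 0, "dy": 0, "dz": 0, "ax": 0, "ay": 0, "az": 0, "gripper": 1},
  ],
)

```text
time: 14.3
tcp_pos: [0.5108, -0.0742, 0.0625]
orientation: [-1.004, 2.977, -0.0]
force: [-0.6, 0.0, 2.3]
gripper_width: -0.0001
grasp_force: 1.1
```

Emit:
step_arm(
  targets=[
    {"dx": 0, "dy": 0, "dz": 0.002, "ax": 0, "ay": 0, "az": 0, "gripper": 1},
    {"dx": 0, "dy": 0, "dz": 0.002, "ax": 0, "ay": 0, "az": 0, "gripper": 1},
    {"dx": 0, "dy": 0, "dz": 0.002, "ax": 0, "ay": 0, "az": 0, "gripper": 1},
    {"dx": 0, "dy": 0, "dz": 0.001, "ax": 0, "ay": 0, "az": 0, "gripper": 1},
    {"dx": 0, "dy": 0, "dz": 0, "ax": 0, "ay": 0, "az": 0, "gripper": 1},
  ],
)

```text
time: 14.8
tcp_pos: [0.5108, -0.0742, 0.0569]
orientation: [-1.004, 2.977, -0.0]
force: [-0.8, -0.2, 1.9]
gripper_width: -0.0001
grasp_force: 1.1
```

Emit:
step_arm(
  targets=[
    {"dx": 0, "dy": 0, "dz": 0.001, "ax": 0, "ay": 0, "az": 0, "gripper": 1},
    {"dx": 0, "dy": 0, "dz": 0.001, "ax": 0, "ay": 0, "az": 0, "gripper": 1},
    {"dx": 0, "dy": 0, "dz": 0, "ax": 0, "ay": 0, "az": 0, "gripper": 1},
    {"dx": 0, "dy": 0, "dz": 0, "ax": 0, "ay": 0, "az": 0, "gripper": 1},
  ],
)

```text
time: 15.2
tcp_pos: [0.5108, -0.0742, 0.0554]
orientation: [-1.004, 2.977, -0.0]
force: [0.4, 1.0, 2.5]
gripper_width: -0.0
grasp_force: 1.1
```

Emit:
step_arm(
  targets=[
    {"dx": 0, "dy": 0, "dz": 0.001, "ax": 0, "ay": 0, "az": 0, "gripper": 1},
    {"dx": 0, "dy": 0, "dz": 0, "ax": 0, "ay": 0, "az": 0, "gripper": 1},
    {"dx": 0, "dy": 0, "dz": 0, "ax": 0, "ay": 0, "az": 0, "gripper": 1},
  ],
)

```text
time: 15.5
tcp_pos: [0.5108, -0.0742, 0.0549]
orientation: [-1.004, 2.977, -0.0]
force: [-0.6, 0.1, 3.3]
gripper_width: 0.0001
grasp_force: 1.6
```

Emit:
step_arm(
  targets=[
    {"dx": 0, "dy": 0, "dz": 0.0007, "ax": 0, "ay": 0, "az": 0, "gripper": 1},
    {"dx": 0, "dy": 0, "dz": 0, "ax": 0, "ay": 0, "az": 0, "gripper": 1},
    {"dx": 0, "dy": 0, "dz": 0, "ax": 0, "ay": 0, "az": 0, "gripper": 1},
  ],
)

```text
time: 15.8
tcp_pos: [0.5108, -0.0742, 0.0545]
orientation: [-1.004, 2.977, -0.0]
force: [-0.8, 0.1, 4.6]
gripper_width: -0.0
grasp_force: 2.5
```

Emit:
step_arm(
  targets=[
    {"dx": 0, "dy": 0, "dz": 0.0004, "ax": 0, "ay": 0, "az": 0, "gripper": 1},
    {"dx": 0, "dy": 0, "dz": 0, "ax": 0, "ay": 0, "az": 0, "gripper": 1},
    {"dx": 0, "dy": 0, "dz": 0, "ax": 0, "ay": 0, "az": 0, "gripper": 1},
  ],
)

```text
time: 16.1
tcp_pos: [0.5108, -0.0743, 0.0543]
orientation: [-1.004, 2.977, -0.0]
force: [-1.1, 0.8, 6.3]
gripper_width: 0.0001
grasp_force: 2.9
```

Emit:
step_arm(
  targets=[
    {"dx": 0, "dy": 0, "dz": -0.005, "ax": 0, "ay": 0, "az": 0, "gripper": 1},
    {"dx": 0, "dy": 0, "dz": -0.02, "ax": 0, "ay": 0, "az": 0, "gripper": 1},
    {"dx": 0, "dy": 0, "dz": -0.05, "ax": 0, "ay": 0, "az": 0, "gripper": 1},
    {"dx": 0, "dy": 0, "dz": -0.05, "ax": 0, "ay": 0, "az": 0, "gripper": 1},
    {"dx": 0, "dy": 0, "dz": -0.05, "ax": 0, "ay": 0, "az": 0, "gripper": 1},
    {"dx": 0, "dy": 0, "dz": -0.03, "ax": 0, "ay": 0, "az": 0, "gripper": 1},
    {"dx": 0, "dy": 0, "dz": 0, "ax": 0, "ay": 0, "az": 0, "gripper": 1},
    {"dx": 0, "dy": 0, "dz": 0, "ax": 0, "ay": 0, "az": 0, "gripper": 1},
  ],
)

```text
time: 16.9
tcp_pos: [0.5105, -0.0741, 0.2069]
orientation: [1.004, -2.976, -0.001]
force: [0.1, 0.2, -1.2]
gripper_width: -0.0001
grasp_force: 0.0
```

Emit:
step_arm(
  targets=[
    {"dx": -0.03, "dy": 0, "dz": 0, "ax": 0, "ay": 0, "az": 0, "gripper": 1},
    {"dx": -0.05, "dy": 0, "dz": 0, "ax": 0, "ay": 0, "az": 0, "gripper": 1},
    {"dx": -0.03, "dy": 0, "dz": 0, "ax": 0, "ay": 0, "az": 0, "gripper": 1},
    {"dx": 0, "dy": 0, "dz": 0, "ax": 0, "ay": 0, "az": 0, "gripper": 1},
    {"dx": 0, "dy": 0, "dz": 0, "ax": 0, "ay": 0, "az": 0, "gripper": 1},
    {"dx": 0, "dy": 0, "dz": 0, "ax": 0, "ay": 0, "az": 0, "gripper": 1},
  ],
)

```text
time: 17.5
tcp_pos: [0.575, -0.0245, 0.2061]
orientation: [1.002, -2.974, -0.002]
force: [-0.2, 0.1, -0.1]
gripper_width: 0.0001
grasp_force: 0.0
```

Run:
```python
from bench import *
from h import *
s=observe();c=camera_model("wrist");p,d=snapshot("wrist");print(s["tcp_pos"],s["force"])
k=keys2(p,d,c,[project(c,np.append(k+[.001,-.001],.0365)).astype(int) for k in KEYS]);print(fit(k)[:2])
u=project(c,np.append(O,.036)).astype(int);print("face z",world(c,[u],[np.median(d[u[1]-3:u[1]+4,u[0]-3:u[0]+4])]))
cv2.imwrite("pics/w9.png",p)
```

```text
[ 0.57498377 -0.02452879  0.20607519] [-0.18727949  0.07398425 -0.13937799]
[ 0.6296 -0.0903  0.0362] mean [ 0.6293 -0.0904  0.0362] ext [0.0423 0.0424]
[ 0.5627 -0.1412  0.0361] mean [ 0.5627 -0.141   0.0361] ext [0.0403 0.041 ]
[ 0.5125 -0.0741  0.0361] mean [ 0.5119 -0.0742  0.0362] ext [0.0293 0.0736]
(array([ 0.57096411, -0.0822358 ]), np.float64(-2.4944095889738476))
face z [[ 0.56915047 -0.08201907  0.03624757]]
```

View pics/w9.png

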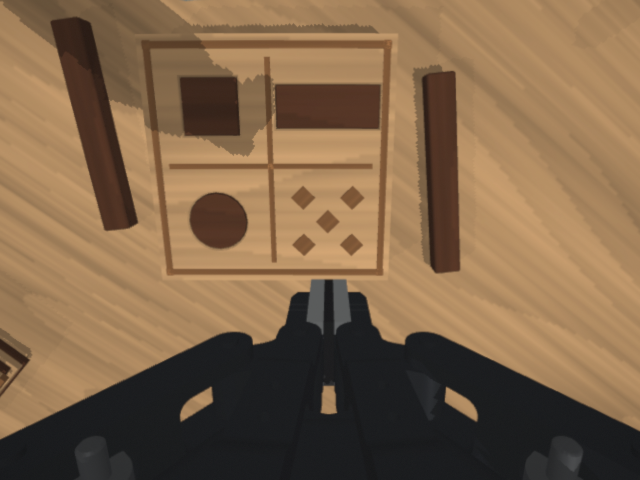

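The round (218,221), square (210,106) and bar (328,106) keys are all flush at 36.1–36.2 mm, level with the face. The block hasn't moved and the tool is well clear. Handing in.

```bash
python3 -c "
from bench import *
print(hand_in())"
```

```text
the job is handed in; nothing more can be done
None
```

I pressed the round, square and bar keys flush in that order, with a press force of about 6 N or less; the wrist camera showed all three level with the face and the block unmoved, and I handed the job in with the arm clear at about 17.6 s.

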